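# Hold the greased plug down in the gearcase for the keeper plates

## Robot

A 6-joint arm with a two-finger parallel gripper is mounted at the origin on the work surface. World frame = base frame: x ahead of the robot, y to its left, z up, the work surface at z = 0. Lengths are in mm, angles in degrees, forces in N, time in s.
With the tool pointing down it reaches from about 425 to 1125 mm from the base axis. Payload 14.9 kg.
Tool frame: the origin (TCP) lies on the mounting face of the last link; the fingertips stand 191 mm ahead of it and the grasp point (between the pads) lies 172 mm ahead of it; z points along the fingers, x is the direction in which the jaws open and shut, and the axes are right-handed (so a half turn about z gives the same grasp; the last joint's range is limited). The gripper opens to 91 mm and grips with 3 to 60 N. Pads are 32 mm wide; open, the fingers measure 118 mm over their backs; the gripper's body (76 mm by 178 mm) begins 60 mm behind the grasp point.
Start: joints at [-69.517, 21.709, 99.362, -0, 58.929, -1.908], TCP at [266.647, -647.24, 404.732] pointing down, gripper open.
Joint ranges: [-158.91, 158.91], [-42.39, 125.64], [0.06, 152.35], [-60.88, 240.88], [17.5, 164.5], [-176.32, 176.32]. Speed limits (degrees/s): [108.29, 108.29, 136.94, 180, 180, 180].

## Interface

Orientations are given as a 3x3 rotation matrix whose columns are the frame's x, y, z axes.
In Python, from plant import monitor, grab_frame, camera_model, job_done gives the robot as it stands.
- The arm moves only by the shell command python3 -m jog 'ROWS' [FORCE]. ROWS is JSON, a list of rows, each a list of 7 numbers: the shift along the tool's x, y, z in mm, then the turn, a rotation vector about the tool's x, y, z in rad, then the finger opening in mm, from 0 to 91.2. A call has 1 to 8 rows; each row is the pose to reach, as a shift and turn from the pose measured when the call began, along the tool's axes at that moment; what a row does not reach only later rows make up. A row lasts 1/12 s, in which the tool goes at most 41.7 mm and 7.16 degrees, less where a joint would pass 70% of its speed; a pose out of reach is approached as far as the arm can. A call with a gripper value outside its range is refused whole. The fingers move at their own pace and stop on an object; FORCE is the grip in N (left out, the last holds). Time passes only in rows, so rows that repeat a pose let the fingers close. It gives the time, the measured TCP pose, the force and the opening at its end, in the units of the state.
- monitor.observe(): the state, without advancing time (a new reading comes with each control period).
- grab_frame(name): name is "side" or "top"; returns the picture (400x640x3 uint8, blue, green, red); there is no depth.
- camera_model(name): a dict with "camera_matrix" (3x3 intrinsics, pixels), "world_from_camera" (4x4, takes a point from camera to world coordinates). Camera axes: x right, y down, z forward; pixel columns grow to the right and rows downward; lengths in mm; the calibration is good to about 2 mm. A picture is of the moment at which its call begins. camera_model takes no time and is no camera call.
- job_done(): hands the job in, once; it reports no verdict.
The state is a dict: "time": time; "joint_pos": joint angles; "qvel": joint speeds; "joint_torque": joint torques, N m; "eef_pos": TCP position; "ee_rot": TCP orientation; "wrist_force": force on the tool from outside, world axes, zero at the start; "wrist_torque": the same for the moment, N m; "finger_gap": opening from 0.0 (shut) to 1.0 (fully open).
Only numpy, scipy, OpenCV 4.12 (cv2) and the standard library are available. Lean on these libraries where they do the work, as an engineer would, in place of code of your own. Each camera call takes 0.05 s, during which the arm holds its last target.

## Task

Take the steel plug by its stem and dip its nose deep into the open grease tin, well below half the tin's depth; then put it nose down into the round bore on top of the gearcase and press it straight down against the sprung seat with about 13 N, until the top of its flange lies a few millimetres below the bore's rim. Finish while still gripping it and pressing steadily like that, plug upright, so that I can bolt the keeper plates over the flange: do not let go. Never press harder than 25 N, and leave the tin, wrench, bearing and bolt where they are.

Things in the scene. Friction and masses are not known exactly. Their poses are not given: they have to be found in the camera images.
- plug: turned steel plug, loose, 150 to 350 g, standing upright nose down on the bench at the start. Origin: centre of the nose's lower end; z up along its axis. Round nose 28 mm diameter from 0 to 32 mm, round flange 40 mm diameter from 32 to 40 mm, round stem 24 mm diameter from 40 to 100 mm (the top). Grip the stem at least 35 mm above the flange's top, i.e. about 75 to 85 mm above the origin, so that the fingers stay clear of the case
- tin: small open round aluminium tin, loose, 300 g, 76 mm across the rim and 45 mm high, wall 3 mm, inside floor about 5 mm up, narrower at the foot; no grease is modelled. Origin: centre of its underside, z up. It stands on the bench on one side of the gearcase, the plug on the other, either way round. The nose counts as dipped when its lower end is within 20 mm of the axis and lower than 20 mm above the bench for a moment (0.2 s)
- case: fixed aluminium gearcase, block 130 x 120 mm with its top face at 75 mm, finned sides, bolt heads 6 mm high in the four corners of the top, end cover and stub shaft towards its -x side, standing in a green drip tray 220 x 200 mm with a 15 mm lip. A round boss 72 mm across rises from the middle of its top to 90 mm. Origin: on the bench under the bore's centre, z up
- bore (a point): centre of the bore's mouth, on the level of the boss's rim, 90 mm above the bench, z up. Bore 48 mm diameter, vertical; the plug's flange passes with about 4 mm of room all round. At rest the sprung seat's flat top lies 30 mm below the rim, so the plug's nose meets it when the flange's top is still 10 mm above the rim
- seat (a joint): how far the sprung seat in the bore is pushed down, in m: 0 at rest, 0.022 bottomed. The spring pushes back with 2 N at rest and 0.8 N more for each mm: 10 N at 0.010 (flange's top level with the rim), 13.2 N at 0.014 (flange 4 mm below the rim), 17.6 N at 0.0195, 19.6 N at 0.022
- wrench: open-ended wrench lying on the bench beyond the gearcase as seen from the robot; bystander. Origin near its middle, underside
- bearing: steel ring bearing 62 mm across, 16 mm high, lying flat on the bench; bystander. Origin: centre of its underside
- bolt: dark hex-head bolt 55 mm tall standing on its head on the bench; bystander. Origin: centre of its underside
There are look-alikes about, which are no part of the job. Several things have the shape of the plug; the one meant has the colours described above.

How it is judged:
By the outcome, as a careful person would: the job done as asked, in the order asked, and still so for the second after the job is handed in, while the arm keeps its last pose, push and grip.
It also fails if it takes over 59 s, if anything falls off the work surface, if the arm or the gripper's body presses on something with over 40 N, if the wrist force passes 120 N, or if a joint passes its speed limit or range.

## Working session

There is one attempt and no reset: what is moved stays moved. The work goes in short steps, Python scripts to look and compute and a shell command to move; the robot and the scene stay as the last step left them, time stands still between calls to the robot, and variables do not carry over. Pictures are saved under pics/ and viewed, and the job is handed in when it is done.

```bash
ls; mkdir -p pics
python3 - <<'E'
from plant import monitor, grab_frame, camera_model
import cv2,numpy as np
for n in("top","side"):
    cv2.imwrite(f"pics/{n}0.png",grab_frame(n)); m=camera_model(n); print(n,np.round(m["camera_matrix"],1).tolist(),np.round(m["world_from_camera"],3).tolist())
s=monitor.observe()
for k in s: print(k,np.round(s[k],3).tolist())
E
```

```text
pics
top [[492.8, 0.0, 323.4], [0.0, 492.8, 191.0], [0.0, 0.0, 1.0]] [[-0.028, -0.996, 0.084, 472.997], [-1.0, 0.028, 0.006, 5.531], [-0.009, -0.084, -0.996, 1247.356], [0.0, 0.0, 0.0, 1.0]]
side [[392.9, 0.0, 312.5], [0.0, 392.9, 204.5], [0.0, 0.0, 1.0]] [[0.757, -0.352, 0.55, 113.326], [-0.653, -0.392, 0.648, -522.202], [-0.012, -0.85, -0.527, 513.008], [0.0, 0.0, 0.0, 1.0]]
time 0.1
joint_pos [-69.516, 21.737, 99.391, -0.0, 58.93, -1.906]
qvel [-0.017, -0.085, -0.046, 0.067, -0.023, 0.112]
joint_torque [0.001, -76.503, -43.529, 0.065, 0.04, -0.0]
eef_pos [266.593, -647.077, 404.142]
ee_rot [[0.381, -0.925, -0.0], [-0.925, -0.381, 0.001], [-0.001, -0.0, -1.0]]
wrist_force [0.013, 0.206, -0.336]
wrist_torque [0.041, 0.051, 0.076]
finger_gap 1.0
```

View pics/top0.png

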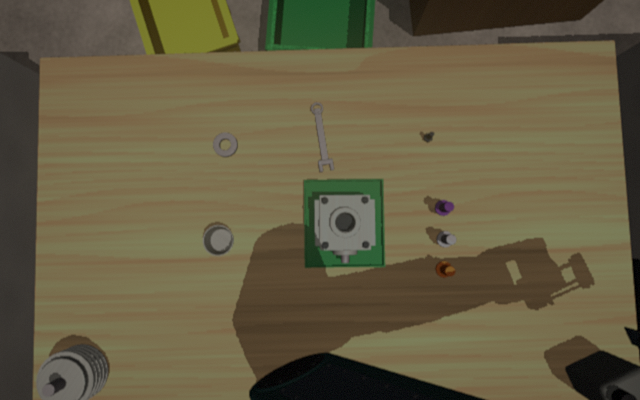

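View pics/side0.png

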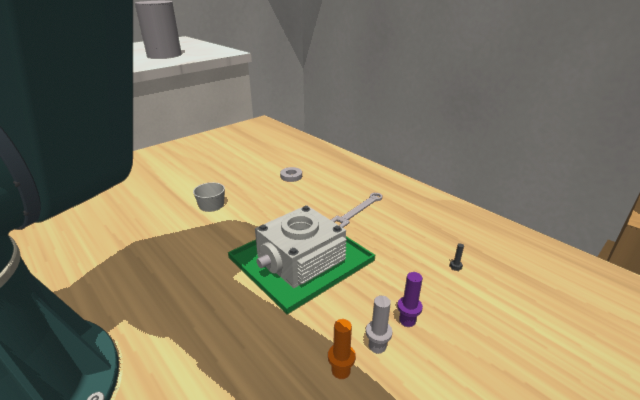

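Grey steel plug at top ≈(447,240), between purple (444,208) and orange (447,269) look-alikes; tin ≈(218,240); bore ≈(345,222). Zooming for accuracy.

Run:
```python
import cv2,numpy as np
t=cv2.imread("pics/top0.png");s=cv2.imread("pics/side0.png")
def z(i,x,y,w,h,k): return cv2.resize(i[y:y+h,x:x+w],None,fx=k,fy=k,interpolation=cv2.INTER_CUBIC)
a=np.hstack([z(t,415,215,50,50,8),z(t,320,197,50,50,8)]);b=np.hstack([z(s,350,280,60,80,5),z(t,193,215,50,50,8)]) 
cv2.imwrite("pics/za.png",a)
cv2.imwrite("pics/zb.png",np.hstack([z(s,355,287,50,70,7)[:400] if 0 else z(s,340,285,70,70,400/70),z(t,193,215,50,50,8)]))
```

```text
(no output)
```

View pics/za.png

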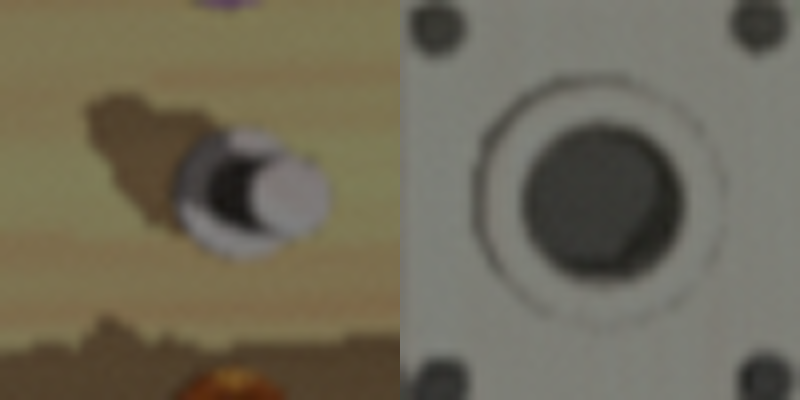

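View pics/zb.png

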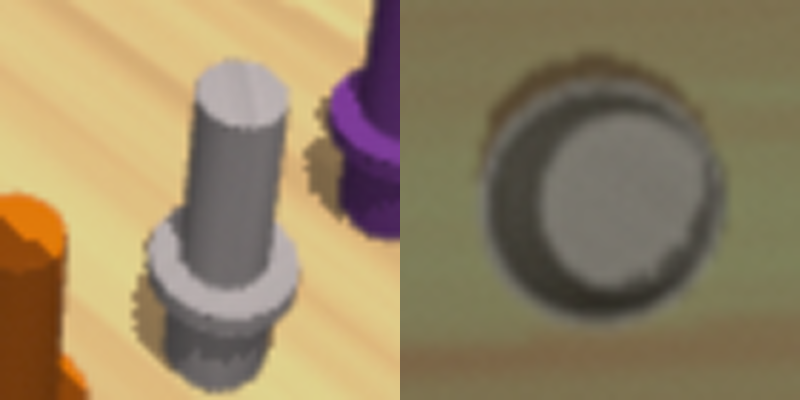

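```bash
cat > h.py <<'E'
from plant import monitor, grab_frame, camera_model
import cv2,numpy as np
def ray(n,u,v,z):
    m=camera_model(n);K=np.array(m["camera_matrix"]);T=np.array(m["world_from_camera"])
    d=T[:3,:3]@np.linalg.inv(K)@[u,v,1];o=T[:3,3];return o+d*(z-o[2])/d[2]
def px(n,p):
    m=camera_model(n);K=np.array(m["camera_matrix"]);T=np.linalg.inv(m["world_from_camera"])
    q=K@(T[:3,:3]@p+T[:3,3]);return q[:2]/q[2]
def rel(grasp):
    "shift in current tool axes to bring grasp point to world point"
    s=monitor.observe();R=np.array(s["ee_rot"]);p=np.array(s["eef_pos"])
    return R.T@(np.array(grasp)-(p+R@[0,0,172]))
E
python3 - <<'E'
from h import *
np.set_printoptions(precision=1,suppress=True)
P=ray("top",450.8,239.1,100);print("plug top",P,"fl",ray("top",444.7,238.9,40),"side",ray("side",381.8,301.2,100), px("side",P))
B=ray("top",344.9,221.8,90);print("bore",B,px("side",B))
print("boss diam",ray("top",344.9+15.4,221.8,90)-ray("top",344.9-15.4,221.8,90))
T=ray("top",218.1,239.8,45);print("tin",T,px("side",T))
for n,u in(("or",447),("pu",444)):print(n,ray("top",u,269 if n=="or" else 208,100))
s=cv2.imread("pics/side0.png")
cv2.imwrite("pics/zc.png",np.hstack([cv2.resize(s[200:250,275:325],None,fx=8,fy=8,interpolation=2),cv2.resize(s[172:222,185:235],None,fx=8,fy=8,interpolation=2)]))
E
```

```text
plug top [ 450.3 -278.4  100. ] fl [ 450.  -278.5   40. ] side [ 447.1 -278.5  100. ] [383.2 300.1]
bore [497.2 -35.3  90. ] [300.9 221.8]
boss diam [ -2.  -72.1   0. ]
tin [463.1 272.7  45. ] [210.1 189. ]
or [ 382.1 -266.3  100. ]
pu [ 522.6 -266.2  100. ]
```

View pics/zc.png

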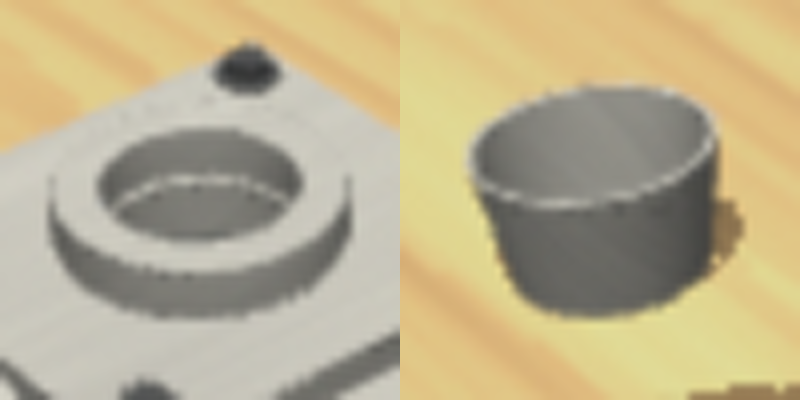

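Run:
```python
from h import *
np.set_printoptions(precision=2,suppress=True)
print(rel([449,-278.5,232]))
```

```text
[-271.14 -309.04    0.43]
```

```bash
python3 -m jog '[[-15,-17,0,0,0,0.03,91],[-45,-51,0,0,0,0.08,91],[-80,-91,0,0,0,0.13,91],[-115,-131,0,0,0,0.18,91],[-150,-171,0,0,0,0.23,91],[-185,-211,0,0,0,0.28,91],[-220,-250,0,0,0,0.33,91],[-250,-285,0,0,0,0.37,91]]'
python3 - <<'E'
from h import *
np.set_printoptions(precision=2,suppress=True)
s=monitor.observe();print(rel([449,-278.5,232]),s["ee_rot"],s["joint_pos"])
E
```

```text
time: 0.77
eef_pos: [406.3, -363.4, 404.2]
ee_rot: [[0.018, -1.0, -0.001], [-1.0, -0.018, 0.001], [-0.001, 0.0, -1.0]]
wrist_force: [0.1, 0.5, 0.3]
finger_gap: 0.996
[-83.93 -44.31   0.29] [[ 0.02 -1.   -0.  ]
 [-1.   -0.02  0.  ]
 [-0.    0.   -1.  ]] [-44.26   7.81 117.35   0.03  54.9   44.69]
```

```bash
python3 -m jog '[[-35,-18,0,0,0,0.018,91],[-65,-34,0,0,0,0.018,91],[-84,-44,0,0,0,0.018,91],[-84,-44,0,0,0,0.018,91],[-84,-44,0,0,0,0.018,91],[-84,-44,0,0,0,0.018,91]]'
python3 - <<'E'
from h import *
np.set_printoptions(precision=3,suppress=True)
s=monitor.observe();print(rel([449,-278.5,80]),np.array(s["ee_rot"]),s["joint_pos"])
i=grab_frame("side");cv2.imwrite("pics/s1.png",i[100:400,200:600]);cv2.imwrite("pics/t1.png",grab_frame("top")[120:320,300:600])
E
```

```text
time: 1.27
eef_pos: [448.6, -279.0, 404.2]
ee_rot: [[0.0, -1.0, -0.001], [-1.0, -0.0, 0.001], [-0.001, 0.001, -1.0]]
wrist_force: [0.4, -0.3, -0.1]
finger_gap: 0.997
[ -0.123  -0.614 152.201] [[ 0.    -1.    -0.001]
 [-1.    -0.     0.001]
 [-0.001  0.001 -1.   ]] [-34.407   6.205 119.188   0.033  54.676  55.571]
```

View pics/s1.png

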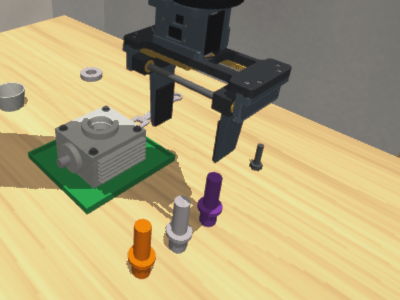

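The gripper hangs over the grey plug, jaws along y, look-alikes outside the fingers' path. I'll descend.

```bash
python3 -m jog '[[0,-0.6,25,0,0,0,91],[0,-0.6,60,0,0,0,91],[0,-0.6,95,0,0,0,91],[0,-0.6,125,0,0,0,70],[0,-0.6,145,0,0,0,60],[0,-0.6,152,0,0,0,50],[0,-0.6,152,0,0,0,45],[0,-0.6,152,0,0,0,45]]' 35
python3 - <<'E'
from h import *
np.set_printoptions(precision=3,suppress=True)
s=monitor.observe();print(rel([449,-278.5,80]),s["finger_gap"])
i=grab_frame("side");cv2.imwrite("pics/s2.png",cv2.resize(i[180:400,270:530],None,fx=3,fy=2.7)[:600,:800])
E
```

```text
time: 2.03
eef_pos: [449.0, -280.0, 252.8]
ee_rot: [[-0.002, -1.0, -0.0], [-1.0, 0.002, 0.001], [-0.001, 0.0, -1.0]]
wrist_force: [-0.3, 0.7, 0.1]
finger_gap: 0.662
[-1.292 -0.084  0.81 ] 0.6616295359889948
```

View pics/s2.png

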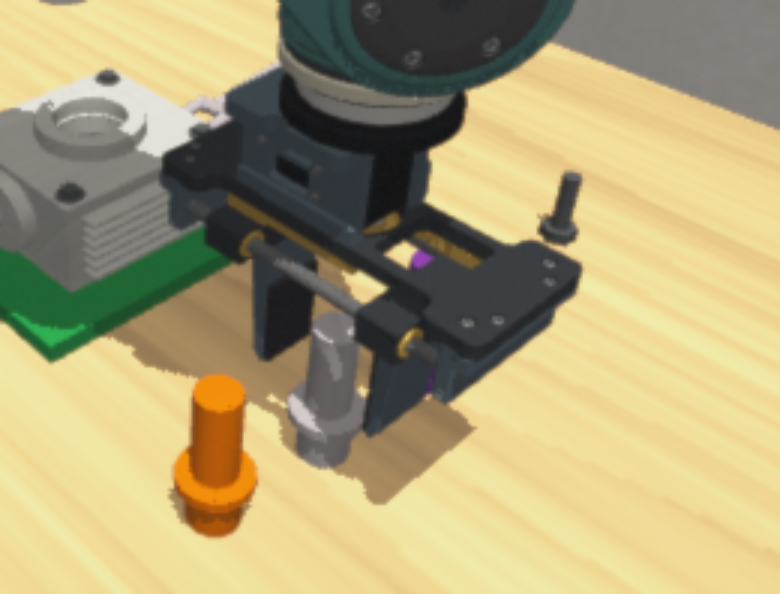

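The grey plug stands between the pads. Close the gripper now.

```bash
python3 -m jog '[[-1.3,0,0.8,0,0,0,35],[-1.3,0,0.8,0,0,0,28],[-1.3,0,0.8,0,0,0,24],[-1.3,0,0.8,0,0,0,15],[-1.3,0,0.8,0,0,0,10],[-1.3,0,0.8,0,0,0,10],[-1.3,0,0.8,0,0,0,10],[-1.3,0,0.8,0,0,0,10]]' 40
python3 - <<'E'
from h import *
np.set_printoptions(precision=3,suppress=True)
s=monitor.observe();print(rel([449,-278.5,80]),s["finger_gap"]*91.2,s["wrist_force"])
E
```

```text
time: 2.75
eef_pos: [449.4, -278.8, 252.9]
ee_rot: [[-0.002, -1.0, 0.001], [-1.0, 0.002, -0.0], [0.0, -0.001, -1.0]]
wrist_force: [-0.5, -0.1, 5.1]
finger_gap: 0.254
[-0.283  0.588  0.922] 23.170004809327665 [-0.475 -0.062  5.095]
```

```bash
python3 -m jog '[[0,0,-10,0,0,0,10],[0,0,-35,0,0,0,10],[0,0,-70,0,0,0,10],[0,0,-105,0,0,0,10],[0,0,-135,0,0,0,10],[0,0,-140,0,0,0,10],[0,0,-140,0,0,0,10],[0,0,-140,0,0,0,10]]' 50
python3 - <<'E'
from h import *
np.set_printoptions(precision=3,suppress=True)
s=monitor.observe();print(np.array(s["eef_pos"]),s["finger_gap"]*91.2,s["wrist_force"],s["wrist_torque"])
i=grab_frame("side");cv2.imwrite("pics/s3.png",cv2.resize(i[100:400,200:600],None,fx=2,fy=2)[:600,:800])
cv2.imwrite("pics/t3.png",grab_frame("top"))
E
```

```text
time: 3.42
eef_pos: [448.8, -278.4, 392.2]
ee_rot: [[-0.002, -1.0, 0.0], [-1.0, 0.002, 0.0], [-0.0, -0.0, -1.0]]
wrist_force: [-0.3, 0.2, -3.4]
finger_gap: 0.255
[ 448.847 -278.444  392.216] 23.226366018723553 [-0.299  0.154 -3.421] [0.026 0.025 0.057]
```

View pics/s3.png

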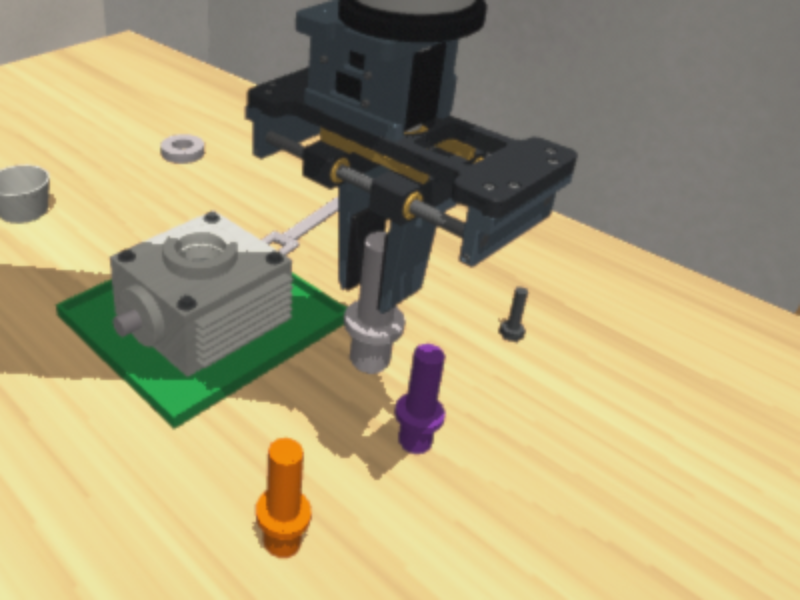

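View pics/t3.png

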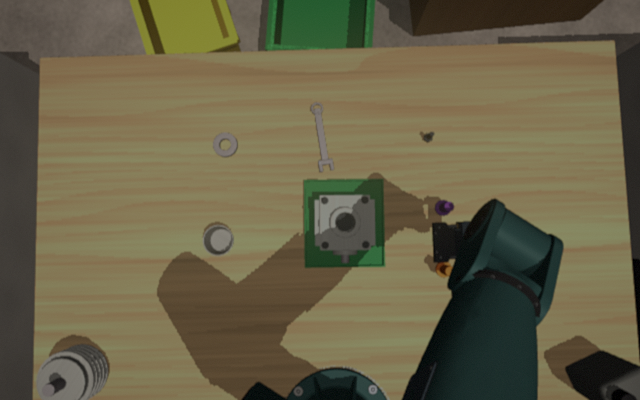

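Plug held upright, nose at z≈139 and clear; scene unchanged. Carry it over the case towards the tin.

```bash
python3 -m jog '[[-10,-3,-5,0,0,0,10],[-35,-9,-8,0,0,0,10],[-70,-15,-8,0,0,0,10],[-105,-21,-8,0,0,0,10],[-140,-27,-8,0,0,0,10],[-175,-33,-8,0,0,0,10],[-210,-38,-8,0,0,0,10],[-240,-40,-8,0,0,0,10]]' && python3 -m jog '[[-30,0,0,0,0,0,10],[-65,0,0,0,0,0,10],[-100,2,0,0,0,0,10],[-135,6,0,0,0,0,10],[-170,12,0,0,0,0,10],[-205,18,0,0,0,0,10],[-240,22,0,0,0,0,10],[-270,26,0,0,0,0,10]]';  python3 - <<'E'
from h import *
np.set_printoptions(precision=3,suppress=True)
s=monitor.observe();R=np.array(s["ee_rot"]);print(R.T@(np.array([462.2,272.4,392])-s["eef_pos"]),s["wrist_force"],R[:,0],s["joint_pos"])
E
```

```text
time: 4.18
eef_pos: [489.0, -35.9, 398.6]
ee_rot: [[-0.001, -1.0, -0.003], [-1.0, 0.001, 0.002], [-0.002, 0.003, -1.0]]
wrist_force: [0.2, 0.4, -2.7]
finger_gap: 0.251
time: 4.85
eef_pos: [462.2, 236.5, 398.3]
ee_rot: [[-0.001, -1.0, -0.005], [-1.0, 0.001, 0.001], [-0.001, 0.005, -1.0]]
wrist_force: [-0.2, -1.2, -2.7]
finger_gap: 0.255
[-35.858   0.006   6.366] [-0.176 -1.202 -2.664] [-0.001 -1.    -0.001] [ 24.501   5.821 120.343   0.229  54.056 114.412]
```

```bash
python3 -m jog '[[-20,0,0,0,0,0,10],[-33,0,4,0,0,0,10],[-36,0,6,0,0,0,10],[-36,0,6,0,0,0,10],[-36,0,6,0,0,0,10],[-36,0,6,0,0,0,10]]';  python3 - <<'E'
from h import *
np.set_printoptions(precision=3,suppress=True)
s=monitor.observe();R=np.array(s["ee_rot"]);print(R.T@(np.array([462.2,272.4,252.9+12])-s["eef_pos"]),s["wrist_force"],R)
i=grab_frame("side");cv2.imwrite("pics/s4.png",cv2.resize(i[60:260,100:360],None,fx=3,fy=3)[:600,:800])
cv2.imwrite("pics/t4.png",cv2.resize(grab_frame("top")[180:300,150:310],None,fx=5,fy=5))
E
```

```text
time: 5.35
eef_pos: [462.3, 271.6, 392.1]
ee_rot: [[-0.002, -1.0, -0.005], [-1.0, 0.002, 0.001], [-0.001, 0.005, -1.0]]
wrist_force: [-0.5, 0.0, -2.3]
finger_gap: 0.256
[ -0.687  -0.596 127.196] [-0.451  0.041 -2.283] [[-0.002 -1.    -0.005]
 [-1.     0.002  0.001]
 [-0.001  0.005 -1.   ]]
```

View pics/s4.png

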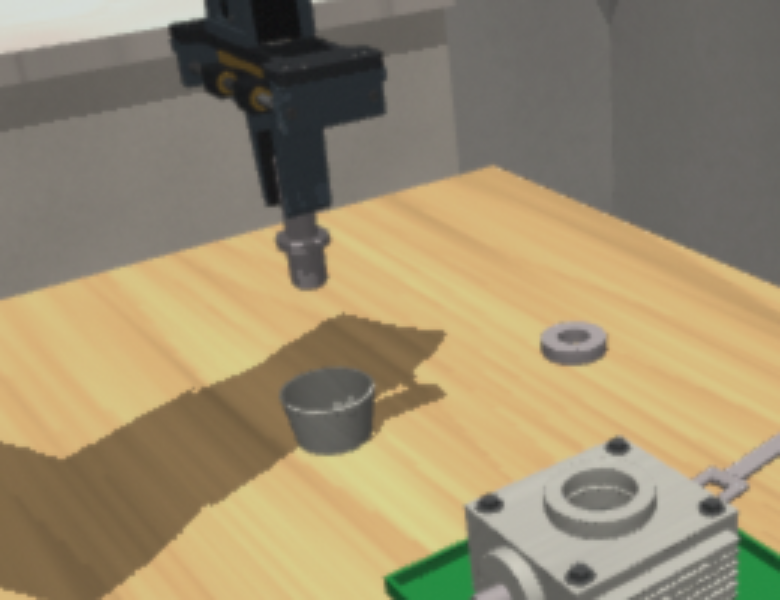

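View pics/t4.png

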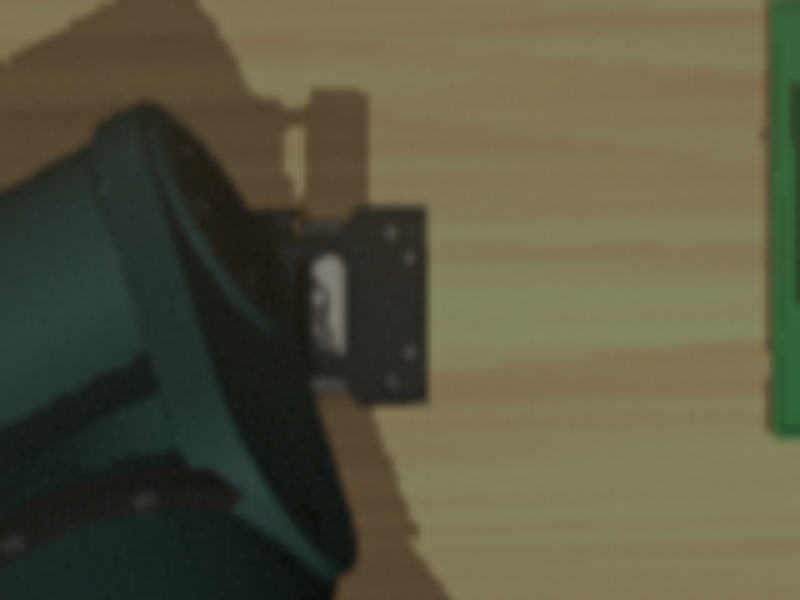

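Run:
```python
from h import *
np.set_printoptions(precision=1,suppress=True)
for dx,z in((0,139.2),(14,139.2),(-14,139.2)): print(px("side",np.array([462.3+dx+.8,271.6,z])),px("side",np.array([462.3+.8,271.6+dx,z])))
i=cv2.imread("pics/s4.png");cv2.imwrite("pics/s4z.png",cv2.resize(i[190:310,250:360],None,fx=5,fy=5,interpolation=2))
```

```text
[204.2 153.5] [204.2 153.5]
[209.7 151.8] [201.3 151.7]
[198.6 155.2] [207.1 155.4]
```

View pics/s4z.png

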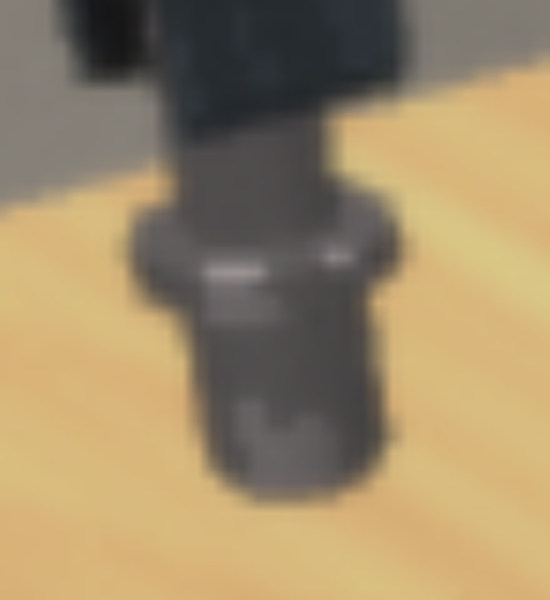

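The nose projects with the same camera offset (−1.4,+0.9 px) seen on the plug, bore and tin, so relative positions hold. Dip.

```bash
python3 -m jog '[[-0.5,-0.4,20,0,0,0,10],[-0.7,-0.6,50,0,0,0,10],[-0.7,-0.6,80,0,0,0,10],[-0.7,-0.6,105,0,0,0,10],[-0.7,-0.6,120,0,0,0,10],[-0.7,-0.6,127,0,0,0,10],[-0.7,-0.6,127,0,0,0,10],[-0.7,-0.6,127,0,0,0,10]]' && python3 -m jog '[[0,0,0,0,0,0,10],[0,0,0,0,0,0,10],[0,0,0,0,0,0,10],[0,0,0,0,0,0,10],[0,0,0,0,0,0,10]]';  python3 - <<'E'
from h import *
s=monitor.observe();print(s["eef_pos"],s["wrist_force"])
i=grab_frame("side");cv2.imwrite("pics/s5.png",cv2.resize(i[100:250,130:300],None,fx=4,fy=4)[:600,:800])
E
```

```text
time: 6.12
eef_pos: [462.8, 272.4, 266.0]
ee_rot: [[-0.003, -1.0, -0.004], [-1.0, 0.003, 0.002], [-0.002, 0.004, -1.0]]
wrist_force: [0.7, 0.1, -2.5]
finger_gap: 0.253
time: 6.53
eef_pos: [462.9, 272.4, 266.5]
ee_rot: [[-0.003, -1.0, -0.004], [-1.0, 0.003, 0.002], [-0.002, 0.004, -1.0]]
wrist_force: [0.6, -0.2, -3.1]
finger_gap: 0.25
[462.87740651 272.43880015 266.4653806 ] [ 0.60666417 -0.17352449 -3.09062335]
```

View pics/s5.png

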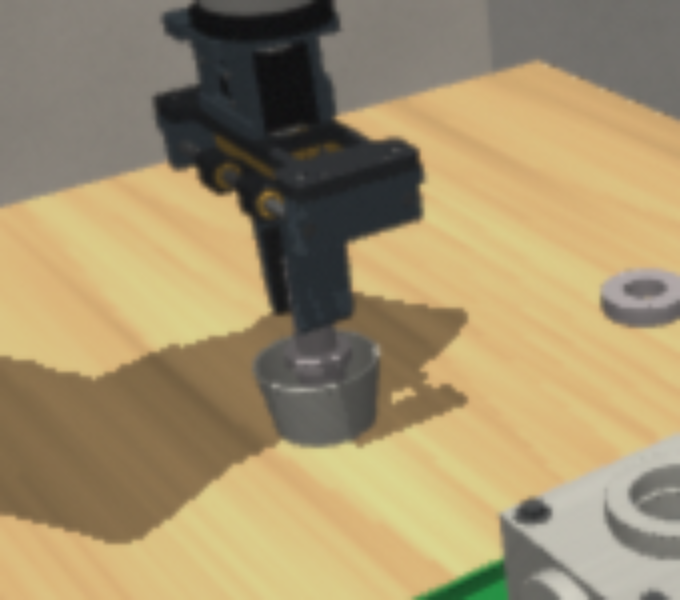

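Nose at z≈13.5, centred in the tin, no contact. Lift straight out, fix the 4 mrad tilt, then move to the bore (TCP 496.3, −35.6).

```bash
python3 -m jog '[[0,0,-10,0,0,0,10],[0,0,-35,0,0,0,10],[0,0,-65,0,0,0,10],[0,0,-95,0,0,0,10],[0,0,-118,0,0,0,10],[0,0,-126,0,0,0,10],[0,0,-127,0,0,0,10],[0,0,-127,0,0,0,10]]' && python3 -m jog '[[8,0,0,0.004,0.002,0,10],[30,-4,0,0.004,0.002,0,10],[63,-9,0,0.004,0.002,0,10],[98,-15,0,0.004,0.002,0,10],[133,-21,0,0.004,0.002,0,10],[168,-27,0,0.004,0.002,0,10],[203,-32,0,0.004,0.002,0,10],[235,-33,0,0.004,0.002,0,10]]';  python3 - <<'E'
from h import *
np.set_printoptions(precision=4,suppress=True)
s=monitor.observe();R=np.array(s["ee_rot"]);print(R.T@(np.array([496.3,-35.6,392])-s["eef_pos"]),s["wrist_force"],R)
E
```

```text
time: 7.25
eef_pos: [463.1, 272.1, 393.0]
ee_rot: [[-0.003, -1.0, -0.004], [-1.0, 0.003, 0.002], [-0.002, 0.004, -1.0]]
wrist_force: [-0.7, 0.1, -2.3]
finger_gap: 0.254
time: 7.92
eef_pos: [495.1, 34.7, 390.9]
ee_rot: [[-0.003, -1.0, -0.002], [-1.0, 0.003, -0.001], [0.001, 0.002, -1.0]]
wrist_force: [0.5, 0.1, -3.1]
finger_gap: 0.255
[70.2626 -1.3638 -1.0692] [ 0.4991  0.0561 -3.0608] [[-0.0027 -1.     -0.0022]
 [-1.      0.0027 -0.0006]
 [ 0.0006  0.0022 -1.    ]]
```

```bash
python3 -m jog '[[30,-1,0,0.002,0,0,10],[55,-1.4,0,0.002,0,0,10],[68,-1.4,0,0.002,0,0,10],[70.3,-1.4,0,0.002,0,0,10],[70.3,-1.4,0,0.002,0,0,10],[70.3,-1.4,0,0.002,0,0,10],[70.3,-1.4,0,0.002,0,0,10]]';  python3 - <<'E'
from h import *
np.set_printoptions(precision=4,suppress=True)
s=monitor.observe();R=np.array(s["ee_rot"]);p=np.array(s["eef_pos"]);print(R.T@(np.array([496.3,-35.6,392])-p),s["wrist_force"],R)
n=p-[-.8,0,252.9];print(px("side",n),px("side",n+[0,0,32]),px("top",n))
i=grab_frame("side");cv2.imwrite("pics/s6.png",cv2.resize(i[150:270,230:370],None,fx=5,fy=5)[:600,:800])
i=grab_frame("top");cv2.imwrite("pics/t6.png",cv2.resize(i[150:300,260:420],None,fx=4,fy=4)[:600,:800])
E
```

```text
time: 8.5
eef_pos: [496.2, -34.9, 390.4]
ee_rot: [[-0.002, -1.0, -0.001], [-1.0, 0.002, -0.0], [0.001, 0.001, -1.0]]
wrist_force: [0.8, -0.2, -1.5]
finger_gap: 0.256
[ 0.6885 -0.1042 -1.5823] [ 0.7954 -0.1504 -1.5349] [[-0.0019 -1.     -0.001 ]
 [-1.      0.0019 -0.0005]
 [ 0.0005  0.001  -1.    ]]
[299.9329 200.4629] [299.4156 185.2735] [345.4443 221.4432]
```

View pics/s6.png

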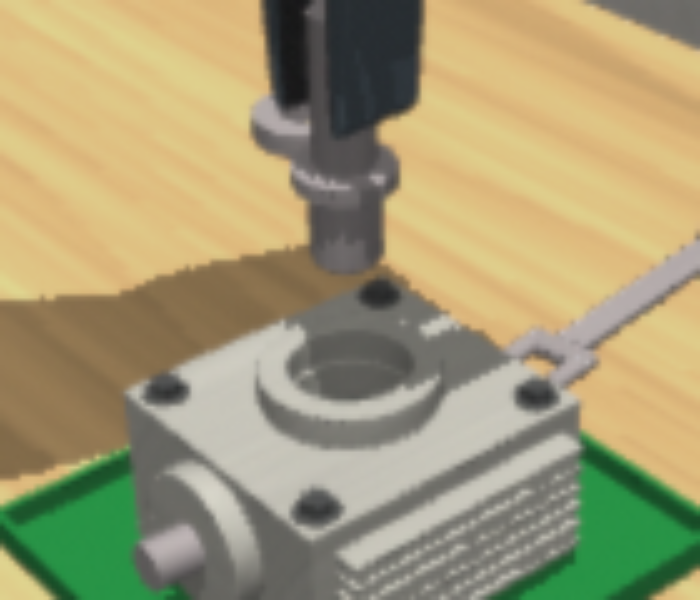

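View pics/t6.png

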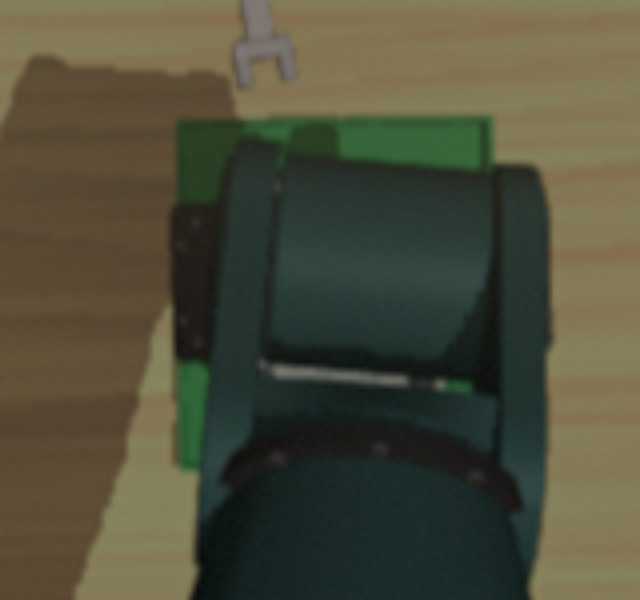

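```bash
python3 -m jog '[[0.5,-0.1,12,0,0,0,10],[0.7,-0.1,30,0,0,0,10],[0.7,-0.1,47,0,0,0,10],[0.7,-0.1,60,0,0,0,10],[0.7,-0.1,65,0,0,0,10],[0.7,-0.1,65,0,0,0,10],[0.7,-0.1,65,0,0,0,10]]';  python3 - <<'E'
from h import *
np.set_printoptions(precision=4,suppress=True)
s=monitor.observe();R=np.array(s["ee_rot"]);p=np.array(s["eef_pos"]);print(R.T@(np.array([496.3,-35.6,312.9])-p),s["wrist_force"],R[:,2])
n=p-[-.8,0,252.9];print(px("side",n+[0,0,40]),px("side",n+[0,0,32]),px("side",np.array([497.2,-35.3,90])))
i=grab_frame("side");cv2.imwrite("pics/s7.png",cv2.resize(i[170:250,250:350],None,fx=7,fy=7,interpolation=2)[:600,:800])
E
```

```text
time: 9.18
eef_pos: [496.5, -35.4, 325.7]
ee_rot: [[-0.001, -1.0, -0.001], [-1.0, 0.001, -0.001], [0.001, 0.001, -1.0]]
wrist_force: [0.4, -0.3, -3.4]
finger_gap: 0.254
[ 0.1674  0.1658 12.7535] [ 0.4188 -0.312  -3.4201] [-0.0008 -0.0005 -1.    ]
[300.6063 211.7972] [300.7259 215.3562] [300.8699 221.8018]
```

View pics/s7.png

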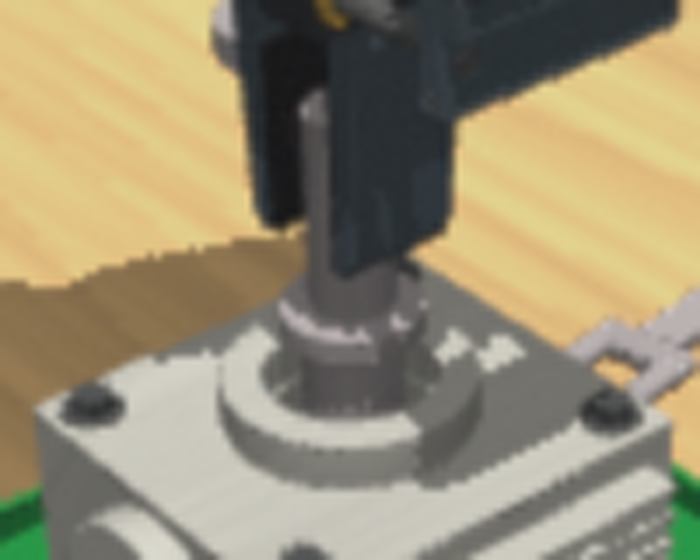

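Nose inside the mouth, flange centred on the boss in the side view (352 vs 350 zoomed px). Press down in stages.

```bash
python3 -m jog '[[0.1,0.1,3,0,0,0,10],[0.1,0.1,7,0,0,0,10],[0.1,0.1,11,0,0,0,10],[0.1,0.1,14,0,0,0,10],[0.1,0.1,17,0,0,0,10],[0.1,0.1,18,0,0,0,10],[0.1,0.1,18,0,0,0,10]]' 60;  python3 - <<'E'
from h import *
np.set_printoptions(precision=4,suppress=True)
s=monitor.observe();R=np.array(s["ee_rot"]);p=np.array(s["eef_pos"]);print(p,R.T@(np.array([496.3,-35.6,298.9])-p),s["wrist_force"],s["wrist_torque"],R[:,2])
E
```

```text
time: 9.82
eef_pos: [496.6, -35.6, 308.1]
ee_rot: [[-0.001, -1.0, 0.0], [-1.0, 0.001, -0.001], [0.001, -0.0, -1.0]]
wrist_force: [-1.3, 1.8, 2.6]
finger_gap: 0.255
[496.6438 -35.6072 308.0617] [-0.0126  0.345   9.1616] [-1.3109  1.8103  2.5807] [0.067  0.1447 0.0297] [ 0.0001 -0.0006 -1.    ]
```

```bash
python3 -m jog '[[0,0.2,2,0,0,0,10],[0,0.2,4,0,0,0,10],[0,0.2,6,0,0,0,10],[0,0.2,8,0,0,0,10],[0,0.2,9,0,0,0,10],[0,0.2,9.2,0,0,0,10],[0,0.2,9.2,0,0,0,10],[0,0.2,9.2,0,0,0,10]]' 60;  python3 - <<'E'
from h import *
np.set_printoptions(precision=4,suppress=True)
s=monitor.observe();R=np.array(s["ee_rot"]);p=np.array(s["eef_pos"]);print(p,R.T@(np.array([496.3,-35.6,298.9])-p),s["wrist_force"],s["wrist_torque"],R[:,2])
i=grab_frame("side");cv2.imwrite("pics/s8.png",cv2.resize(i[170:250,250:350],None,fx=7,fy=7,interpolation=2)[:600,:800])
E
```

```text
time: 10.48
eef_pos: [496.7, -35.6, 299.3]
ee_rot: [[-0.001, -1.0, 0.001], [-1.0, 0.001, -0.001], [0.001, -0.001, -1.0]]
wrist_force: [-2.3, 1.0, 9.4]
finger_gap: 0.252
[496.7428 -35.6216 299.2605] [-0.0213  0.4431  0.3602] [-2.3482  0.9942  9.4452] [0.2291 0.557  0.0209] [ 0.0008 -0.0007 -1.    ]
```

View pics/s8.png

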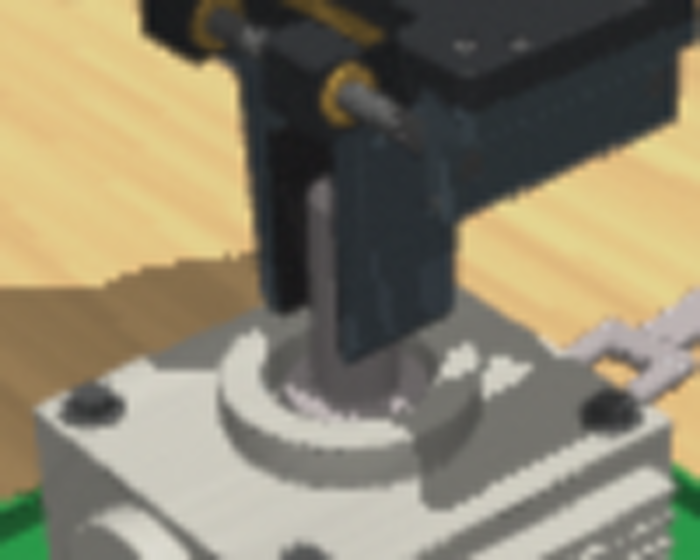

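```bash
python3 -m jog '[[0,0.4,0.3,0,0,0,10],[0,0.7,0.6,0,0,0,10],[0,0.7,0.6,0,0,0,10],[0,0.7,0.6,0,0,0,10],[0,0.7,0.6,0,0,0,10],[0,0.7,0.6,0,0,0,10]]' 60;  python3 - <<'E'
from h import *
np.set_printoptions(precision=4,suppress=True)
s=monitor.observe();R=np.array(s["ee_rot"]);p=np.array(s["eef_pos"]);print(p,s["wrist_force"],s["wrist_torque"],R[:,2],s["finger_gap"])
for k in range(2):
    i=grab_frame("side"); s=monitor.observe(); print(s["eef_pos"],s["wrist_force"])
cv2.imwrite("pics/s9.png",cv2.resize(i[190:240,270:330],None,fx=12,fy=12,interpolation=2))
print(px("side",np.array(s["eef_pos"])-[-.8,0,252.9-40]),px("side",np.array([497.2,-35.3,90.])))
cv2.imwrite("pics/t9.png",grab_frame("top"))
E
```

```text
time: 11.03
eef_pos: [496.4, -35.7, 299.1]
ee_rot: [[-0.001, -1.0, 0.002], [-1.0, 0.001, -0.001], [0.001, -0.002, -1.0]]
wrist_force: [-1.5, 1.8, 9.4]
finger_gap: 0.254
[496.3976 -35.6515 299.1401] [-1.5398  1.7675  9.4494] [ 0.2735  0.3902 -0.0544] [ 0.0018 -0.0007 -1.    ] 0.2542432813445726
[496.4273 -35.6287 299.1398] [-1.3033  1.6057  9.7725]
[496.4067 -35.6229 299.1281] [-0.9072  0.5802  9.7135]
[301.0347 223.5017] [300.8699 221.8018]
```

View pics/s9.png

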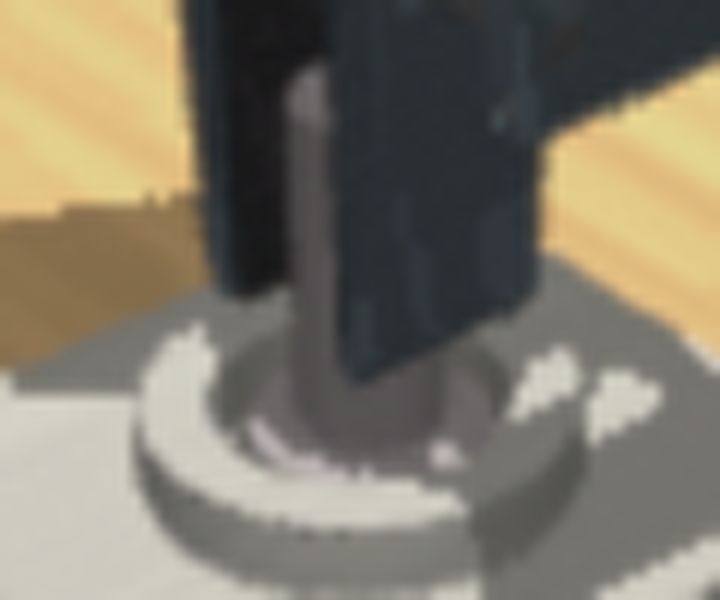

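View pics/t9.png

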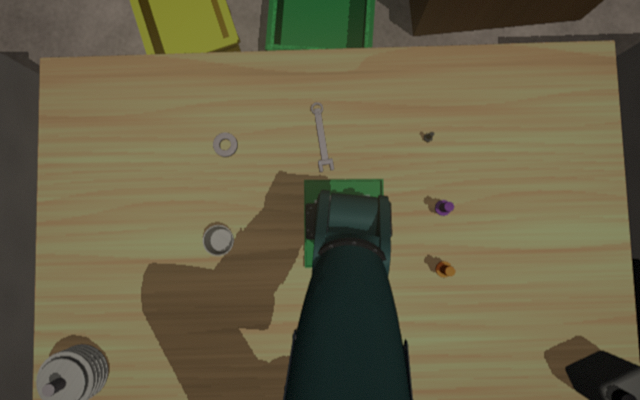

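```bash
python3 -m jog '[[0,0.1,0.4,0,0,0,10],[0,0.1,0.9,0,0,0,10],[0,0.1,1.2,0,0,0,10],[0,0.1,1.2,0,0,0,10],[0,0.1,1.2,0,0,0,10],[0,0.1,1.2,0,0,0,10],[0,0.1,1.2,0,0,0,10],[0,0.1,1.2,0,0,0,10]]' 60;  python3 - <<'E'
from h import *
np.set_printoptions(precision=3,suppress=True)
for k in range(5):
    i=grab_frame("side"); s=monitor.observe(); print(np.array(s["eef_pos"]),s["wrist_force"],s["finger_gap"])
print(np.array(s["ee_rot"])[:,2],s["wrist_torque"],s["time"])
E
```

```text
time: 11.85
eef_pos: [496.5, -35.6, 298.3]
ee_rot: [[-0.001, -1.0, 0.002], [-1.0, 0.001, -0.001], [0.001, -0.002, -1.0]]
wrist_force: [-2.6, 1.9, 11.1]
finger_gap: 0.255
[496.495 -35.625 298.335] [-3.294  1.467 10.608] 0.2510265508174284
[496.5   -35.613 298.333] [-2.749  1.341 10.529] 0.25297518131332986
[496.495 -35.628 298.316] [-2.502  1.066 10.315] 0.24978102565603216
[496.497 -35.647 298.329] [-3.2    1.271  9.958] 0.25230687172339317
[496.482 -35.636 298.3  ] [-3.194  1.468  9.515] 0.2528043390006397
[ 0.002 -0.001 -1.   ] [ 0.202  0.648 -0.009] 12.1
```

Run:
```python
from h import *
np.set_printoptions(precision=3,suppress=True)
F=[]
for k in range(16):
    i=grab_frame("side"); s=monitor.observe(); F.append([s["eef_pos"][2],*s["wrist_force"]])
F=np.array(F);print(F[:,0],F[:,3],F.mean(0),s["time"])
cv2.imwrite("pics/s10.png",cv2.resize(i[190:240,270:330],None,fx=12,fy=12,interpolation=2))
```

```text
[298.322 298.313 298.333 298.333 298.312 298.335 298.307 298.348 298.334
 298.344 298.331 298.31  298.312 298.321 298.32  298.331] [10.62  10.368 11.26  10.509 10.084 10.734 11.109 10.913  9.298 10.705
 10.92  10.645  9.822 10.524 10.97  10.237] [298.325  -2.72    1.157  10.545] 12.9
```

View pics/s10.png

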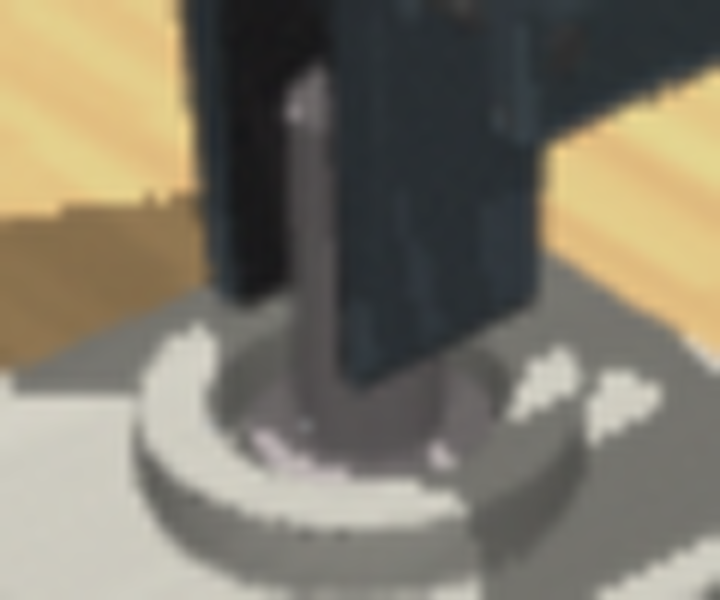

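Steady: net push ≈ 10.5 + 2.8 (plug weight) ≈ 13.3 N, flange about 4 mm below the rim, plug upright. Handing in.

```bash
python3 -c "
from plant import job_done; print(job_done())"
```

```text
the job is handed in; nothing more can be done
None
```

The plug is greased and seated in the gearcase bore. The gripper is still holding it upright (60 N grip) and pressing, ready for you to bolt the keeper plates. I handed the job in at about 13 s on the robot's clock.

- **Dip:** I took the grey steel plug by its stem, about 81 mm above its lower end. I held its nose about 13.5 mm above the bench, near the tin's axis, for at least 0.4 s. The force readings showed no contact with the tin.
- **Press:** The wrist reads about 10.5 N upward. With the plug's weight of about 2.8 N added back, that is about 13.3 N on the seat. Readings varied by up to about 1.2 N over the last 0.8 s; no reading between moves showed more than about 14 N on the seat.
- **Depth:** By arm position the seat is down about 14.6 mm, so the flange top is 4 to 5 mm below the rim. The spring figure for that depth is 13.7 N, 0.4 N above the measured value and within the noise. The side view shows the flange below the rim and roughly central.
- **Steadiness:** The arm's height held within 0.05 mm over the last 0.8 s, and the tool is vertical to about 2 mrad.
- **Bystanders:** The top view taken while pressing shows the tin, wrench, bearing and bolt where they started.

**Disagreements:**
- The two cameras differ by a steady 1.4 px, about 3 mm, so I worked from positions relative to the plug instead.
- A sideways force of about 3 N remains at the wrist. I put it down to friction on the seat, but did not confirm that.

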